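# Feel the manifold cavities and seat the new cartridge

## Task

One of the manifold block's two cartridge cavities still has the broken nose of an old cartridge stuck deep inside. Before touching the new blue-headed cartridge, feel down with the orange-handled feeler gauge, pressing its sprung tip in against what it meets at the bottom, to learn which cavity is clear, and hang the gauge back in its stand. Then put the new cartridge into the clear cavity, upright and fully home with its flange on the block, let go, and leave the tins, pliers and gear where they are.

Things in the scene. Friction and masses are not known exactly. Their poses are not given: they have to be found in the camera images.
- platform: Fixed raised platform on the bench, blue sides and a light wooden top, 355 (x) x 555 (y) x 135 mm tall, on which everything here stands; its top is at z = 0.135. Origin at the centre of its underside.
- manifold: Fixed aluminium hydraulic manifold block, 76 (its x) x 140 (its y) x 56 mm tall, with two round upright cartridge cavities open at its top face. Origin at the centre of its underside.
- cavity_1 (a point): Centre of the mouth of one cavity, in the block's top face (+37 mm along the block's y axis from its centre); z is up. The cavity is 37 mm in diameter with a 2 mm chamfer. A clear cavity has a flat bottom 48 mm below the mouth. In a blocked one (exactly one of the two, never told which) the round broken-off nose of an old cartridge, 33 mm wide and flat on top, is stuck fast on the bottom, and its top is 27 mm below the mouth: a new cartridge put there would stand 15 mm proud.
- cavity_2 (a point): Centre of the mouth of one cavity, in the block's top face (-37 mm along the block's y axis from its centre); z is up. The cavity is 37 mm in diameter with a 2 mm chamfer. A clear cavity has a flat bottom 48 mm below the mouth. In a blocked one (exactly one of the two, never told which) the round broken-off nose of an old cartridge, 33 mm wide and flat on top, is stuck fast on the bottom, and its top is 27 mm below the mouth: a new cartridge put there would stand 15 mm proud.
- gauge_grip (a point): Centre of the orange round upright grip of the feeler gauge, 28 mm in diameter and 44 mm tall: from 22 mm below this point to 22 mm above it. Below the grip hangs a round rod 10 mm thick, ending in a 9 mm sprung tip 84 mm below this point. Total 106 mm, 0.14 kg; z points up along the rod.
- gauge_collar (a point): Centre of the underside of the gauge's grip, which rests on the stand's tube when the gauge is put away.
- feeler_tip (a point): Lowest point of the gauge's sprung tip.
- feeler (a joint): How far the sprung tip is pushed up into the rod, in m: 0 free, 0.010 fully in; about 1 N to start moving it, 5 N fully in.
- stand_top (a point): Centre of the top of the fixed grey gauge stand: an upright tube 74 mm tall, 25 mm outside and 16 mm inside diameter, on a foot 64 mm square. The gauge hangs in it with its rod down the tube and its grip's underside on this rim, and starts there.
- cartridge_head (a point): Centre of the blue round head of the new cartridge, 30 mm in diameter and 44 mm tall: from 22 mm below this point to 22 mm above it. Below it is a steel flange 46 mm in diameter and 6 mm thick, then a steel body 34 mm in diameter and 42 mm long with a tapered nose. Total 92 mm, about 0.35 kg; z points up, towards the head.
- cartridge_flange (a point): Centre of the underside of the cartridge's flange, 28 mm below the head's centre; it lies on the block's top face when the cartridge is fully home.
- packing_top (a point): Centre of the top of the fixed black plastic packing block, 64 x 64 x 46 mm, with a 38 mm hole in which the new cartridge stands upright at the start, its flange on the block's top.
- grease: Bystander: green and red round tin, 80 mm wide, 69 mm tall; origin at the centre of its underside.
- plier: Bystander: pliers with red grips, 185 x 59 x 13 mm, lying flat; origin at the centre of its underside.
- gear: Bystander: small steel spur gear, 60 mm wide, 21 mm tall, lying flat; origin at the centre of its underside.
- paste: Bystander: yellow round tin with a dark green lid, 68 mm wide, 51 mm tall; origin at the centre of its underside.

How it is judged:
By the outcome, as a careful person would: the job done as asked, in the order asked, and still so for the second after the job is handed in, with the robot touching nothing.
It also fails if it takes over 69 s, if anything falls off the work surface, if the arm or the gripper's body presses on something with over 40 N, if the wrist force passes 120 N, or if a joint passes its speed limit or range.

## Robot

A 6-joint arm with a two-finger parallel gripper is mounted at the origin on a cart in front of the work surface, level with it; the furniture and walls round the work are solid. World frame = base frame: x ahead of the robot, y to its left, z up, the work surface at z = 0. Lengths are in mm, angles in rad, forces in N, time in s.
With the tool pointing down it reaches from about 375 to 750 mm from the base axis. Payload 9 kg.
Tool frame: the origin (TCP) lies midway between the tips of the shut fingers; the grasp point (between the pads) lies 19 mm behind it; z points along the fingers, y is the line along which they close (so a half turn about z gives the same grasp; the last joint's range is limited). The gripper opens to 85 mm and grips with 20 to 120 N. Pads are 22 mm wide; open, the fingers measure 114 mm over their backs; the gripper's body (76 mm by 85 mm) begins 54 mm behind the grasp point. The pads swing forward as they close: fully open they stand 13 mm farther back than shut.
Start: joints at [1.002, 0.104, 0.097, 1.564, 0, 1.353], TCP at [206.195, 563.489, 231.331] pointing down, gripper open.
Joint ranges: [-2.99, 2.99], [-0.84, 1.86], [-1.1, 1.16], [-1.84, 2.11], [-1.51, 1.56], [-3.14, 3.14]. Speed limits (rad/s): [2.22, 2.22, 2.57, 3.14, 3.14, 3.14].

## Interface

Orientations are given as a rotation vector (axis times angle).
In Python, from plant import * gives the robot as it stands. The module is installed in compiled form; this text tells all that it offers.
- The arm moves only by the tool step_arm, never from a script. Its argument "commands" is a list of rows, each a list of 5 numbers: the finger opening in mm, from 0 to 85.4, then the shift along the tool's x, y, z in mm, then the turn about the tool's z in degrees. A call has 1 to 10 rows; each row is the pose to reach, as a shift and turn from the pose commanded when the call began, along the tool's axes at that moment; what a row does not reach only later rows make up. A row lasts 1/10 s, in which the tool goes at most 50 mm and 8.59 degrees, less where a joint would pass 70% of its speed; a pose out of reach is approached as far as the arm can. A call with a gripper value outside its range is refused whole. The fingers move at their own pace and stop on an object; the grip force is fixed at half the most. Time passes only in rows, so rows that repeat a pose let the fingers close. It gives the time, the measured TCP pose, the force, the opening and the grip force at its end, in the units of the state.
- get_state(): the state, without advancing time (a new reading comes with each control period).
- capture(name): name is "scene" or "top"; returns a dict with "img" (384x512x3 uint8, blue, green, red), "fx", "fy", "cx", "cy" (pixels), "distortion" ([k1, k2, p1, p2, k3] as OpenCV has them; the pictures are not rectified), "position" and "rotation" of the camera in the world. Camera axes: x right, y down, z forward; pixel columns grow to the right and rows downward; lengths in mm; the calibration is good to about 2 mm. A picture is of the moment at which its call begins. There is no depth.
- sign_off(): hands the job in; it is judged then, once.
The state is a dict: "t": time; "joint_positions": joint angles; "joint_vel": joint speeds; "joint_torque": joint torques, N m; "tcp_pos": TCP position; "orientation": TCP orientation; "wrist_force": force on the tool from outside, world axes, zero at the start; "ft_torque": the same for the moment, N m; "width": finger opening in mm; "grip_force": force on a finger pad.
Only numpy, scipy, OpenCV 4.12 (cv2) and the standard library are available. Lean on these libraries where they do the work, as an engineer would, in place of code of your own. Each camera call takes 0.05 s, during which the arm holds its last target. There are 200 camera calls.

## Working session

There is one attempt and no reset: what is moved stays moved. The work goes in short steps, Python scripts to look and compute and a tool call to move; the robot and the scene stay as the last step left them, time stands still between calls to the robot, and variables do not carry over. Pictures are saved under pics/ and viewed, at most 11 in all, crops included, and the job is handed in when it is done.

Besides the shell and the picture viewer there is one more tool, called after ">>>" in YAML: its name, and indented under it one key for each argument. step_arm: Moves the arm, as the interface text tells. Its arguments: {"type":"object","properties":{"commands":{"type":"array"}},"required":["commands"]}

```bash
mkdir -p pics
cat > h.py <<'E'
from plant import *
import numpy as np, cv2
def K(c): return np.array([[c["fx"],0,c["cx"]],[0,c["fy"],c["cy"]],[0,0,1]])
def save(n,f,crop=None,s=1):
    c=capture(n); im=c["img"]
    if crop: x0,y0,x1,y1=crop; im=im[y0:y1,x0:x1]
    cv2.imwrite("pics/"+f,cv2.resize(im,None,fx=s,fy=s,interpolation=cv2.INTER_CUBIC)); return c
def ray(c,u,v):
    p=cv2.undistortPoints(np.array([[[u,v]]],float),K(c),np.array(c["distortion"],float))[0,0]
    return np.array(c["rotation"])@np.array([p[0],p[1],1.])
def at(c,u,v,z):
    d=ray(c,u,v);o=np.array(c["position"]);return o+d*(z-o[2])/d[2]
E
python3 - <<'E'
from h import *
for n in("scene","top"):
    c=save(n,n+"1.png",s=1.5); print(n,c["position"],c["rotation"],c["fx"],c["distortion"])
s=get_state();print(s)
E
```

```text
scene [ 122.62553313 -234.791458    910.77582733] [-2.30429979  0.90889753 -0.33268288] 429.487966915635 [-0.10315139  0.          0.          0.          0.        ]
top [ 428.19576505  201.93674228 1292.88508336] [-2.12567524  2.17652505 -0.07976126] 467.0552355000161 [0.02666111 0.         0.         0.         0.        ]
{'t': 0.1, 'joint_positions': array([ 1.00233397e+00,  1.04628217e-01,  9.65590426e-02,  1.56395338e+00,
       -1.75774774e-05,  1.35310064e+00]), 'joint_vel': array([ 0.00127946, -0.00115444,  0.00246688,  0.00065739, -0.00014249,
        0.00040799]), 'joint_torque': array([ 6.55762211e-03, -5.58209109e+01,  5.04720140e+01,  1.31521552e-02,
       -2.71101526e-04, -2.09535028e-05]), 'tcp_pos': array([205.98963061, 563.19430231, 230.61337723]), 'orientation': array([-5.48083471e-01, -3.09295276e+00,  1.78957086e-03]), 'wrist_force': array([ 0.4652783 ,  0.11019362, -0.10713892]), 'ft_torque': array([ 0.00679541,  0.01888224, -0.00168156]), 'grip_force': 0.0, 'width': 84.99671029419132}
```

View pics/scene1.png

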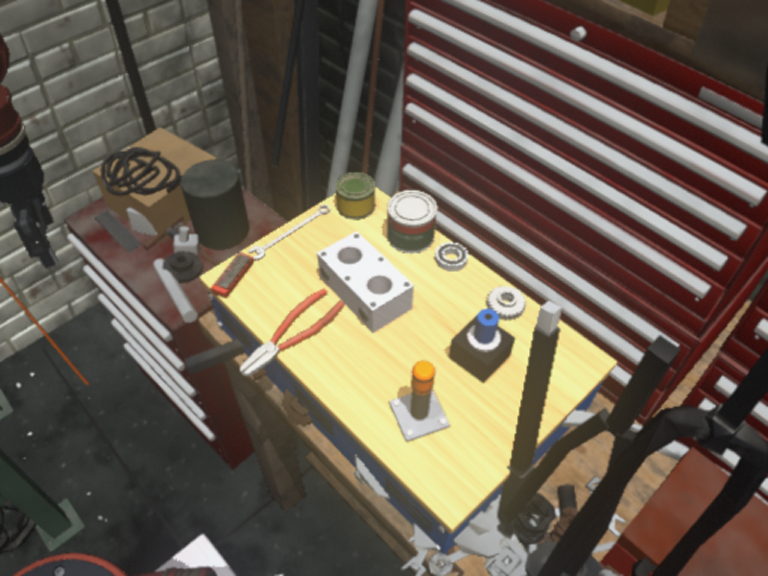

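View pics/top1.png

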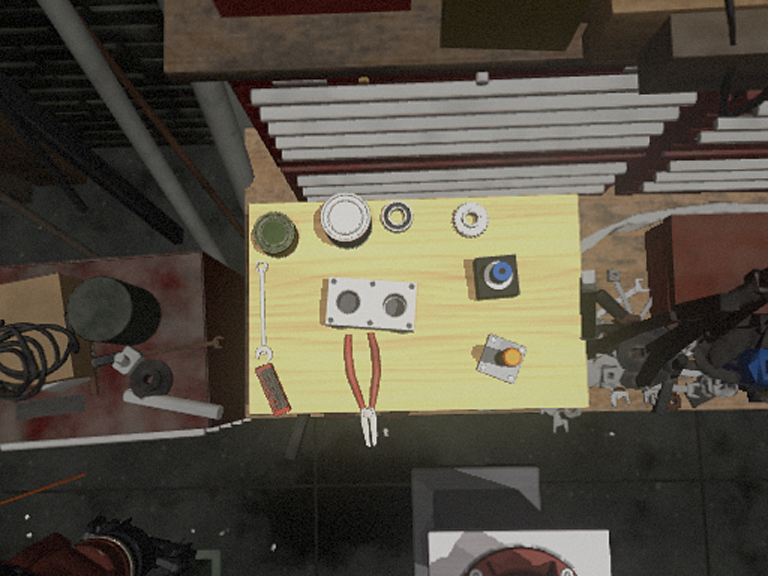

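The pictures show the gauge top at scene (423,370) and top (511,356), the cartridge head top at (487,316) and (501,272), and the cavities at (348,301) and (395,305) in the top view. I'll enlarge the top view to read these more closely.

```bash
sed -i 's/return np.array(c\["rotation"\])@/return cv2.Rodrigues(np.array(c["rotation"],float))[0]@/' h.py
python3 - <<'E'
from h import *
save("top","top2.png",(210,160,360,262),5.3)
save("scene","scene2.png",(205,150,355,300),4)
E
```

```text
(no output)
```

View pics/top2.png

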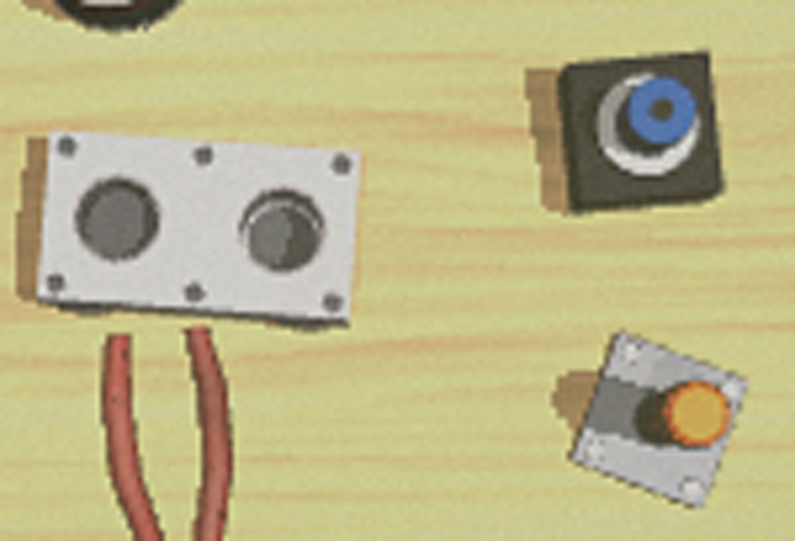

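View pics/scene2.png

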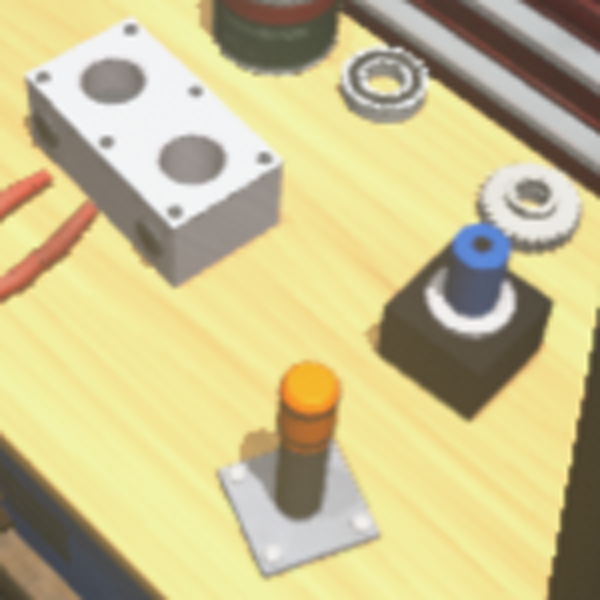

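Run:
```python
from h import *
T=capture("top");S=capture("scene")
t=lambda p:(210+p[0]/5.3-.4,160+p[1]/5.3-.4); s=lambda p:(205+p[0]/4-.4,150+p[1]/4-.4)
for n,a,b,z in(("gauge",(698,413),(310,388),253),("cart",(662,111),(482,246),231),("c1",(118,219),(113,81),191),("c2",(283,230),(192,159),191)):
    o1,d1=np.array(T["position"]),ray(T,*t(a)); o2,d2=np.array(S["position"]),ray(S,*s(b))
    k=np.linalg.lstsq(np.c_[d1,-d2],o2-o1,rcond=None)[0]
    print(n,at(T,*t(a),z).round(1),at(S,*s(b),z).round(1),"tri",((o1+d1*k[0]+o2+d2*k[1])/2).round(1))
print("foot",at(T,*t((660,420)),140).round(1),"flange",at(T,*t((649,124)),187).round(1),"corners",[at(T,*t(p),191).round(1) for p in((51,132),(361,151),(348,322),(38,299))])
q=[at(T,*t(p),z)[:2].round(1) for p,z in (((620,332),140),((745,380),140),((702,507),140),((572,460),140),((563,66),181),((708,52),181),((722,190),181),((566,212),181))];print(q)
for p in((160,445),(215,480)):print(at(T,p[0]/1.,p[1]/1.,140)) if 0 else 0
print(cv2.Rodrigues(get_state()["orientation"])[0].round(3))
```

```text
gauge [452.3  36.2 253. ] [447.7  33.2 253. ] tri [451.8  35.6 246. ]
cart [582.7  42.6 231. ] [580.5  41.8 231. ] tri [582.7  42.5 228.5]
c1 [546.2 280.9 191. ] [543.2 278.9 191. ] tri [546.1 281.6 186.8]
c2 [539.4 207.1 191. ] [536.5 206.  191. ] tri [539.1 207.6 187.7]
foot [452.1  35.7 140. ] flange [583.4  42.  187. ] corners [array([586.3, 310.4, 191. ]), array([574.1, 171.3, 191. ]), array([497.5, 179.2, 191. ]), array([511.1, 317.4, 191. ])]
[array([493.1,  52.4]), array([469.6,  -4. ]), array([411.9,  18.2]), array([434.6,  76.8]), array([611.7,  78.7]), array([616.3,  13.4]), array([553.4,   9.8]), array([545.3,  79.8])]
[[-0.939  0.344 -0.   ]
 [ 0.344  0.939 -0.   ]
 [ 0.    -0.    -1.   ]]
```

The top view gives the gauge at about (452,36), the cartridge at (583,42), and the cavities at (546,281) and (539,207). The scene camera agrees to within about 3 mm. I'll move above the gauge now.

>>> step_arm:
  commands:
    - [85,0,0,-69,0]
    - [85,0,0,-69,0]
    - [85,-206,-205,-69,0]
    - [85,-412,-410,-69,0]
    - [85,-412,-410,-69,0]
    - [85,-412,-410,-69,0]
    - [85,-412,-410,-69,0]
    - [85,-412,-410,-69,0]
    - [85,-412,-410,-69,0]
    - [85,-412,-410,-69,0]

```text
t: 1.3
tcp_pos: [375.9, 199.3, 300.5]
orientation: [0.547, 3.093, 0.001]
wrist_force: [1.6, -0.1, -0.6]
width: 84.7
grip_force: 0.0
```

>>> step_arm:
  commands:
    - [70,0,0,0,0]
    - [70,0,0,0,0]
    - [70,0,0,0,0]

```text
t: 1.6
tcp_pos: [375.2, 201.7, 300.4]
orientation: [0.547, 3.094, 0.001]
wrist_force: [-1.0, -0.1, -0.2]
width: 70.0
grip_force: 0.0
```

>>> step_arm:
  commands:
    - [70,-129,-129,0,0]
    - [70,-129,-129,0,0]
    - [70,-129,-129,0,0]
    - [70,-129,-129,0,0]
    - [70,-129,-129,0,0]
    - [70,-129,-129,0,0]
    - [70,-129,-129,0,0]

```text
t: 2.3
tcp_pos: [452.0, 37.3, 300.5]
orientation: [0.544, 3.094, 0.001]
wrist_force: [0.7, 0.2, 0.2]
width: 69.7
grip_force: 0.0
```

Run:
```python
from h import *
T=capture("top");S=capture("scene")
a=cv2.resize(T["img"][190:290,290:390],None,fx=4,fy=4,interpolation=2)
b=cv2.resize(S["img"][190:290,225:325],None,fx=4,fy=4,interpolation=2)
cv2.imwrite("pics/p3.png",np.hstack([a,b]))
print(get_state()["tcp_pos"])
```

```text
[452.01074778  37.08032175 300.55178609]
```

View pics/p3.png

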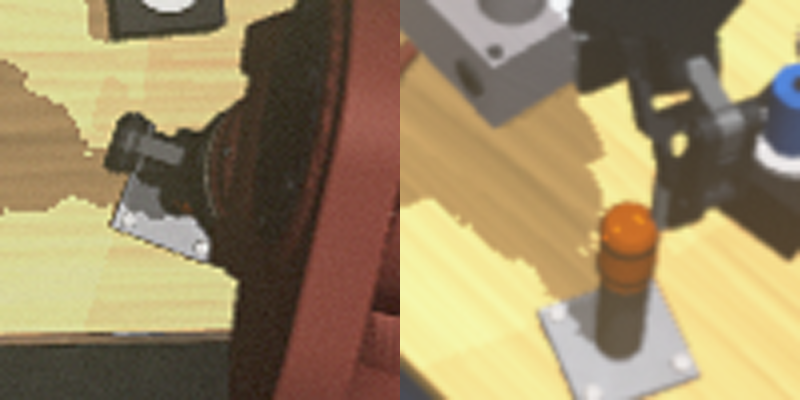

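The open fingers stand above the gauge, and the grip, at about (628,235) in the right half, lies under them as expected. I'll go down and grip.

>>> step_arm:
  commands:
    - [70,0,0,30,0]
    - [70,0,0,60,0]
    - [70,0,0,83,0]
    - [70,0,0,83,0]
    - [0,0,0,83,0]
    - [0,0,0,83,0]
    - [0,0,0,83,0]
    - [0,0,0,83,0]
    - [0,0,0,83,0]
    - [0,0,0,83,0]

```text
t: 3.4
tcp_pos: [453.0, 35.6, 219.0]
orientation: [0.548, 3.091, 0.001]
wrist_force: [-1.0, 0.9, 6.8]
width: 26.3
grip_force: 58.8
```

>>> step_arm:
  commands:
    - [0,0,0,0,0]
    - [0,0,0,-10,0]
    - [0,0,0,-25,0]
    - [0,0,0,-50,0]
    - [0,0,0,-80,0]
    - [0,0,0,-100,0]
    - [0,0,0,-100,0]

```text
t: 4.1
tcp_pos: [453.3, 35.3, 320.7]
orientation: [0.548, 3.089, -0.0]
wrist_force: [0.3, -0.0, -1.0]
width: 26.2
grip_force: 59.1
```

Run:
```python
from h import *
s=get_state();print(s["t"],s["tcp_pos"],s["width"],s["wrist_force"])
R=cv2.Rodrigues(s["orientation"])[0]
for q in((546,281,s["tcp_pos"][2]),(539.3,207.2,s["tcp_pos"][2])): print((R.T@(np.array(q)-s["tcp_pos"])).round(1))
save("scene","s4.png",(205,110,355,260),3)
```

```text
4.1 [453.33664712  35.32637251 320.74201647] 26.21414493514864 [ 0.28309911 -0.04472874 -0.99627669]
[-2.600e+00  2.626e+02  2.000e-01]
[-21.6 191.    0.2]
```

View pics/s4.png

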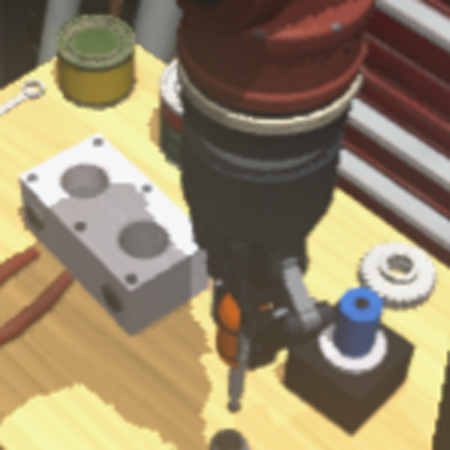

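The gauge is held and hanging straight, with its tip at about (235,405). Cavity 2 is the nearer one, so I'll feel it first.

>>> step_arm:
  commands:
    - [0,-5,40,0,0]
    - [0,-10,85,0,0]
    - [0,-16,130,0,0]
    - [0,-20,170,0,0]
    - [0,-21.5,191,0,0]
    - [0,-21.5,191,0,0]
    - [0,-21.5,191,20,0]
    - [0,-21.5,191,40,0]
    - [0,-21.5,191,50,0]
    - [0,-21.5,191,50,0]

```text
t: 5.15
tcp_pos: [537.1, 206.9, 265.3]
orientation: [-0.548, -3.09, 0.002]
wrist_force: [-0.7, 0.4, -1.0]
width: 26.3
grip_force: 59.4
```

Run:
```python
from h import *
s=get_state();print(s["t"],s["tcp_pos"],s["width"],s["wrist_force"])
T=capture("top");S=capture("scene")
a=cv2.resize(T["img"][170:270,200:300],None,fx=4,fy=4,interpolation=2)
b=cv2.resize(S["img"][130:230,195:295],None,fx=4,fy=4,interpolation=2)
cv2.imwrite("pics/p5.png",np.hstack([a,b]))
```

```text
5.15 [537.05302223 206.93940077 265.26250387] 26.28501364372379 [-0.68414747  0.40577669 -0.97818024]
```

View pics/p5.png

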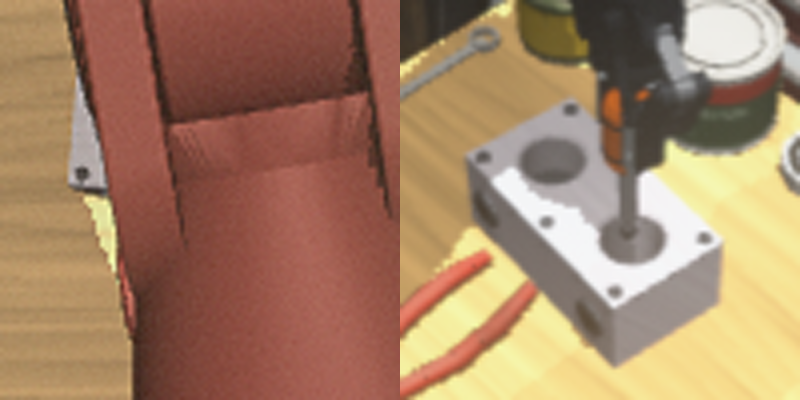

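The tip hangs over the middle of cavity 2, at about (628,232) in the right half. I'll feel down slowly.

>>> step_arm:
  commands:
    - [0,0,0,8,0]
    - [0,0,0,16,0]
    - [0,0,0,22,0]
    - [0,0,0,26,0]
    - [0,0,0,30,0]
    - [0,0,0,33,0]
    - [0,0,0,35,0]
    - [0,0,0,35,0]
    - [0,0,0,35,0]

```text
t: 6.15
tcp_pos: [538.2, 207.6, 232.5]
orientation: [0.548, 3.093, 0.0]
wrist_force: [0.4, 0.1, -1.5]
width: 26.2
grip_force: 59.5
```

>>> step_arm:
  commands:
    - [0,0,0,3,0]
    - [0,0,0,6,0]
    - [0,0,0,8,0]
    - [0,0,0,8,0]
    - [0,0,0,8,0]

```text
t: 6.65
tcp_pos: [538.1, 207.6, 224.3]
orientation: [-0.548, -3.093, -0.0]
wrist_force: [-0.0, -0.4, -0.9]
width: 26.3
grip_force: 59.5
```

>>> step_arm:
  commands:
    - [0,0,0,3,0]
    - [0,0,0,6,0]
    - [0,0,0,9,0]
    - [0,0,0,9,0]
    - [0,0,0,9,0]

```text
t: 7.15
tcp_pos: [538.1, 207.6, 215.2]
orientation: [-0.548, -3.093, -0.0]
wrist_force: [-0.1, 0.1, -2.5]
width: 26.4
grip_force: 59.5
```

>>> step_arm:
  commands:
    - [0,0,0,2,0]
    - [0,0,0,4,0]
    - [0,0,0,5,0]
    - [0,0,0,5,0]
    - [0,0,0,5,0]

```text
t: 7.65
tcp_pos: [538.2, 207.6, 210.5]
orientation: [0.548, 3.093, 0.0]
wrist_force: [-0.3, 0.2, 1.6]
width: 25.8
grip_force: 59.6
```

>>> step_arm:
  commands:
    - [0,0,0,1,0]
    - [0,0,0,2,0]
    - [0,0,0,2,0]
    - [0,0,0,2,0]

```text
t: 8.05
tcp_pos: [538.2, 207.6, 208.4]
orientation: [0.548, 3.093, 0.0]
wrist_force: [-0.2, 0.1, 2.7]
width: 26.5
grip_force: 59.7
```

>>> step_arm:
  commands:
    - [0,0,0,-15,0]
    - [0,0,0,-40,0]
    - [0,0,0,-70,0]
    - [0,0,0,-70,0]
    - [0,0,0,-70,0]

```text
t: 8.55
tcp_pos: [538.5, 207.6, 279.3]
orientation: [0.548, 3.092, 0.001]
wrist_force: [0.8, 0.2, -1.2]
width: 26.1
grip_force: 59.5
```

The spring started to press at about 48 mm deep, so cavity 2 is clear. I'll check cavity 1 to confirm.

>>> step_arm:
  commands:
    - [0,10,36,0,0]
    - [0,19,71.5,0,0]
    - [0,19,71.5,0,0]
    - [0,19,71.5,0,0]
    - [0,19,71.5,15,0]
    - [0,19,71.5,27,0]
    - [0,19,71.5,35,0]
    - [0,19,71.5,39,0]
    - [0,19,71.5,39,0]

```text
t: 9.45
tcp_pos: [544.6, 280.9, 238.7]
orientation: [-0.549, -3.092, 0.001]
wrist_force: [-0.5, -0.1, -0.4]
width: 26.3
grip_force: 59.8
```

>>> step_arm:
  commands:
    - [0,0,0,3,0]
    - [0,0,0,6,0]
    - [0,0,0,9,0]
    - [0,0,0,9,0]
    - [0,0,0,9,0]

```text
t: 9.95
tcp_pos: [545.1, 281.3, 230.8]
orientation: [0.548, 3.093, 0.001]
wrist_force: [0.6, 0.8, 1.5]
width: 26.2
grip_force: 60.1
```

Cavity 1 presses back at 27 mm, so it is blocked and cavity 2 is the clear one. I'll take the gauge back to its stand by the reverse of the commanded shifts.

>>> step_arm:
  commands:
    - [0,0,0,-30,0]
    - [0,0,0,-70,0]
    - [0,0,-10,-88,0]
    - [0,0.5,-50,-88,0]
    - [0,1,-95,-88,0]
    - [0,1.5,-140,-88,0]
    - [0,2,-185,-88,0]
    - [0,2.3,-230,-88,0]
    - [0,2.5,-262.5,-88,0]
    - [0,2.5,-262.5,-88,0]

```text
t: 10.95
tcp_pos: [451.4, 32.8, 318.5]
orientation: [0.554, 3.092, -0.001]
wrist_force: [0.3, 1.0, -1.7]
width: 26.5
grip_force: 60.0
```

>>> step_arm:
  commands:
    - [0,0,0,0,0]
    - [0,0,0,0,0]
    - [0,0,0,0,0]

```text
t: 11.25
tcp_pos: [452.5, 36.5, 318.2]
orientation: [-0.546, -3.094, -0.0]
wrist_force: [0.3, -0.4, -0.8]
width: 26.0
grip_force: 60.0
```

Run:
```python
from h import *
s=get_state();print(s["t"],s["tcp_pos"],s["width"],s["wrist_force"])
R=cv2.Rodrigues(s["orientation"])[0];print((R.T@(np.array([453.2,35.4,219])-s["tcp_pos"])).round(1))
save("scene","s6.png",(235,190,325,270),5)
```

```text
11.25 [452.50556036  36.45990168 318.20299883] 26.035884126733038 [ 0.28080199 -0.37389197 -0.83494212]
[-1.  -0.8 99.2]
```

View pics/s6.png

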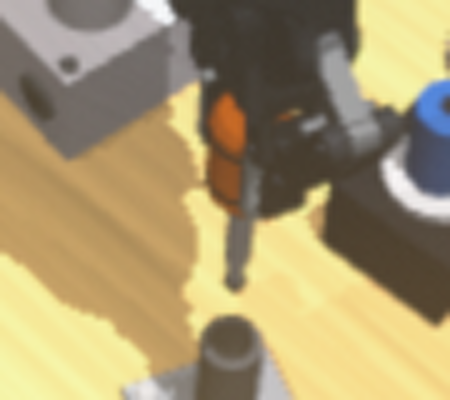

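The tip is at (235,283), just above the tube mouth at (230,340). I'll lower with a force check.

>>> step_arm:
  commands:
    - [0,-0.5,-0.4,15,0]
    - [0,-0.5,-0.4,30,0]
    - [0,-0.5,-0.4,38,0]
    - [0,-0.5,-0.4,44,0]
    - [0,-0.5,-0.4,50,0]
    - [0,-0.5,-0.4,50,0]

```text
t: 11.9
tcp_pos: [452.5, 35.2, 267.8]
orientation: [-0.548, -3.093, -0.0]
wrist_force: [-0.4, -0.1, -1.7]
width: 26.4
grip_force: 60.0
```

>>> step_arm:
  commands:
    - [0,0,0,15,0]
    - [0,0,0,30,0]
    - [0,0,0,40,0]
    - [0,0,0,45,0]
    - [0,0,0,47,0]
    - [0,0,0,47,0]

```text
t: 12.5
tcp_pos: [452.7, 35.0, 221.6]
orientation: [0.548, 3.093, 0.0]
wrist_force: [-0.1, -0.6, -0.7]
width: 26.0
grip_force: 60.0
```

>>> step_arm:
  commands:
    - [0,0,0,1,0]
    - [0,0,0,2,0]
    - [0,0,0,2,0]

```text
t: 12.8
tcp_pos: [452.7, 35.0, 219.5]
orientation: [0.548, 3.093, 0.0]
wrist_force: [-0.5, 0.4, -1.6]
width: 26.6
grip_force: 60.0
```

Lower a touch further until it seats, then release.

>>> step_arm:
  commands:
    - [0,0,0,1,0]
    - [0,0,0,1.5,0]
    - [0,0,0,1.5,0]

```text
t: 13.1
tcp_pos: [452.8, 35.0, 219.0]
orientation: [0.548, 3.092, -0.0]
wrist_force: [-3.8, 1.1, 7.2]
width: 26.4
grip_force: 61.1
```

>>> step_arm:
  commands:
    - [70,0,0,0,0]
    - [70,0,0,0,0]
    - [70,0,0,0,0]
    - [70,0,0,0,0]
    - [70,0,0,0,0]
    - [70,0,0,-10,0]
    - [70,0,0,-40,0]
    - [70,0,0,-80,0]
    - [70,0,0,-80,0]
    - [70,0,0,-80,0]

```text
t: 14.1
tcp_pos: [453.2, 34.9, 299.2]
orientation: [0.548, 3.091, 0.0]
wrist_force: [0.1, 1.4, 0.1]
width: 70.1
grip_force: 0.0
```

Run:
```python
from h import *
s=get_state();print(s["t"],s["tcp_pos"],s["width"],s["wrist_force"])
R=cv2.Rodrigues(s["orientation"])[0];print((R.T@(np.array([582.7,42.3,300])-s["tcp_pos"])).round(1))
save("scene","s7.png",(205,150,355,300),3)
```

```text
14.1 [453.22005871  34.92610235 299.18707146] 70.06187520125764 [0.0706785  1.36880397 0.07042057]
[-119.1   51.4   -0.5]
```

View pics/s7.png

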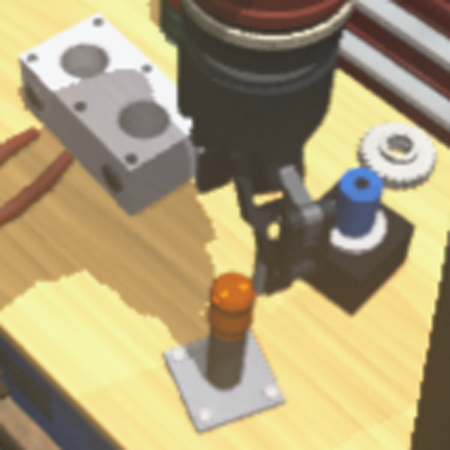

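The gauge is back in its stand and upright at (232,330). Next is the cartridge.

>>> step_arm:
  commands:
    - [70,-40,17,0,0]
    - [70,-80,34,0,0]
    - [70,-119,51.5,0,0]
    - [70,-119,51.5,0,0]
    - [70,-119,51.5,0,0]
    - [70,-119,51.5,0,0]

```text
t: 14.75
tcp_pos: [581.2, 42.6, 297.9]
orientation: [-0.548, -3.093, -0.0]
wrist_force: [0.5, 0.1, -0.8]
width: 70.0
grip_force: 0.0
```

Run:
```python
from h import *
s=get_state();print(s["t"],s["tcp_pos"],s["width"],s["wrist_force"])
R=cv2.Rodrigues(s["orientation"])[0];print((R.T@(np.array([582.7,42.3,196])-s["tcp_pos"])).round(1))
```

```text
14.75 [581.20327884  42.64006175 297.90490039] 69.96783867661372 [ 0.51587155  0.13574109 -0.7977    ]
[ -1.6   0.2 101.9]
```

>>> step_arm:
  commands:
    - [70,-1,0,35,0]
    - [70,-1,0,70,0]
    - [70,-1,0,95,0]
    - [70,-1,0,102,0]
    - [70,-1,0,102,0]
    - [0,-1,0,102,0]
    - [0,-1,0,102,0]
    - [0,-1,0,102,0]
    - [0,-1,0,102,0]
    - [0,-1,0,102,0]

```text
t: 15.75
tcp_pos: [583.8, 42.1, 197.6]
orientation: [0.548, 3.091, 0.0]
wrist_force: [-1.5, 0.6, 7.1]
width: 28.5
grip_force: 59.0
```

>>> step_arm:
  commands:
    - [0,0,0,0,0]
    - [0,0,0,0,0]
    - [0,0,0,0,0]

```text
t: 16.05
tcp_pos: [583.8, 42.1, 197.7]
orientation: [0.548, 3.091, 0.0]
wrist_force: [-0.9, 0.4, 6.2]
width: 28.8
grip_force: 59.0
```

>>> step_arm:
  commands:
    - [0,0,0,-8,0]
    - [0,0,0,-20,0]
    - [0,0,0,-40,0]
    - [0,0,0,-65,0]
    - [0,0,0,-75,0]
    - [0,0,0,-75,0]
    - [0,0,0,-75,0]
    - [0,0,0,-75,0]

```text
t: 16.85
tcp_pos: [582.5, 42.2, 269.3]
orientation: [-0.548, -3.091, -0.0]
wrist_force: [-0.2, -0.6, -4.7]
width: 28.2
grip_force: 59.5
```

Run:
```python
from h import *
s=get_state();print(s["t"],s["tcp_pos"],s["width"],s["wrist_force"],s["ft_torque"])
R=cv2.Rodrigues(s["orientation"])[0];print((R.T@(np.array([539.3-582.8,207.2-42.3,0]))).round(1))
```

```text
16.85 [582.53455275  42.24276775 269.33758663] 28.247000847435434 [-0.24828716 -0.55457894 -4.66961048] [-0.01385041 -0.0191636  -0.00271846]
[ 97.5 139.9   0.2]
```

>>> step_arm:
  commands:
    - [0,24,35,0,0]
    - [0,48,70,0,0]
    - [0,73,105,0,0]
    - [0,90,130,0,0]
    - [0,97.5,140,0,0]
    - [0,97.5,140,0,0]
    - [0,97.5,140,0,0]
    - [0,97.5,140,8,0]
    - [0,97.5,140,12,0]
    - [0,97.5,140,12,0]

```text
t: 17.85
tcp_pos: [539.4, 206.3, 257.5]
orientation: [-0.55, -3.091, 0.001]
wrist_force: [0.2, -0.5, -2.8]
width: 28.4
grip_force: 60.0
```

Run:
```python
from h import *
s=get_state();print(s["t"],s["tcp_pos"],s["width"],s["wrist_force"],s["ft_torque"])
S=save("scene","s8.png",(210,140,290,220),6)
# expected pixel of cavity centre / flange centre in crop for sanity
for p in((539.3,207.2,191.),(s["tcp_pos"][0],s["tcp_pos"][1],s["tcp_pos"][2]-58.7)):
    Rw=cv2.Rodrigues(np.array(S["rotation"]))[0].T
    q=cv2.projectPoints(np.array([p]),Rw,-Rw@np.array(S["position"]),K(S),np.array(S["distortion"]))[0].ravel();print(((q-[210,140]+.4)*6).round(0))
```

```text
17.85 [539.36770234 206.28279421 257.47850255] 28.431140393965137 [ 0.19847263 -0.48254045 -2.82924942] [-0.05051894  0.01415942 -0.03521186]
[261. 293.]
[263. 280.]
```

View pics/s8.png

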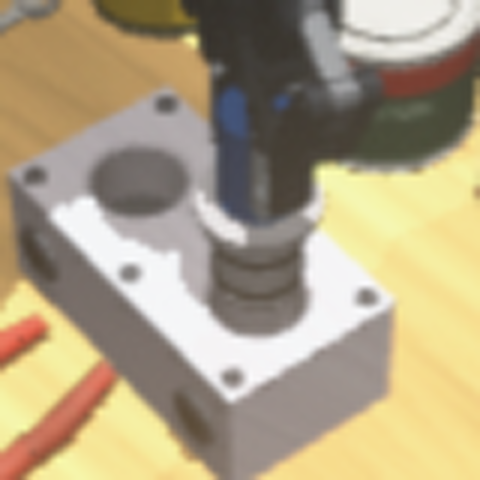

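The cartridge nose, at about x=256, sits over the middle of cavity 2, which spans x 207 to 309. I'll lower it gently and watch the force.

>>> step_arm:
  commands:
    - [0,0,0,3,0]
    - [0,0,0,6,0]
    - [0,0,0,9,0]
    - [0,0,0,12,0]
    - [0,0,0,14,0]
    - [0,0,0,14,0]

```text
t: 18.5
tcp_pos: [539.4, 207.2, 244.4]
orientation: [-0.548, -3.093, 0.0]
wrist_force: [-0.5, -0.4, -3.0]
width: 28.5
grip_force: 60.0
```

>>> step_arm:
  commands:
    - [0,0,0,2,0]
    - [0,0,0,4,0]
    - [0,0,0,6,0]
    - [0,0,0,6,0]

```text
t: 18.9
tcp_pos: [539.4, 207.1, 238.4]
orientation: [-0.548, -3.093, 0.0]
wrist_force: [-0.5, -1.0, -2.9]
width: 28.5
grip_force: 60.1
```

Nose is 11 mm in and free. Continue.

>>> step_arm:
  commands:
    - [0,0,0,3,0]
    - [0,0,0,6,0]
    - [0,0,0,9,0]
    - [0,0,0,12,0]
    - [0,0,0,12,0]

```text
t: 19.4
tcp_pos: [539.3, 207.1, 226.2]
orientation: [-0.548, -3.093, 0.0]
wrist_force: [0.1, -0.6, -3.7]
width: 28.2
grip_force: 60.1
```

>>> step_arm:
  commands:
    - [0,0,0,3,0]
    - [0,0,0,6,0]
    - [0,0,0,9,0]
    - [0,0,0,12,0]
    - [0,0,0,14,0]
    - [0,0,0,14,0]

```text
t: 20.0
tcp_pos: [539.4, 207.1, 212.4]
orientation: [-0.548, -3.093, 0.0]
wrist_force: [-0.2, -0.6, -3.6]
width: 28.4
grip_force: 60.1
```

>>> step_arm:
  commands:
    - [0,0,0,1.5,0]
    - [0,0,0,3,0]
    - [0,0,0,3,0]

```text
t: 20.3
tcp_pos: [539.5, 207.2, 209.6]
orientation: [-0.548, -3.093, -0.0]
wrist_force: [-0.5, 0.1, -4.9]
width: 28.7
grip_force: 60.1
```

>>> step_arm:
  commands:
    - [0,0,0,1,0]
    - [0,0,0,2,0]
    - [0,0,0,2.5,0]
    - [0,0,0,2.5,0]

```text
t: 20.7
tcp_pos: [539.6, 207.2, 207.7]
orientation: [0.548, 3.093, 0.0]
wrist_force: [-2.2, -0.4, -0.0]
width: 28.5
grip_force: 60.4
```

Seated, with contact at the expected height. I'll release and retreat.

>>> step_arm:
  commands:
    - [70,0,0,0,0]
    - [70,0,0,0,0]
    - [70,0,0,0,0]
    - [70,0,0,0,0]
    - [70,0,0,0,0]
    - [70,0,0,-10,0]
    - [70,0,0,-40,0]
    - [70,0,0,-80,0]
    - [70,0,0,-120,0]
    - [70,0,0,-120,0]

```text
t: 21.7
tcp_pos: [541.1, 207.4, 334.4]
orientation: [0.547, 3.085, 0.005]
wrist_force: [0.6, 0.2, 0.3]
width: 69.9
grip_force: 0.0
```

>>> step_arm:
  commands:
    - [70,40,0,0,0]
    - [70,80,0,0,0]
    - [70,110,0,0,0]
    - [70,110,0,0,0]
    - [70,110,0,0,0]

```text
t: 22.2
tcp_pos: [436.1, 245.2, 327.9]
orientation: [0.546, 3.092, 0.001]
wrist_force: [1.1, -0.3, 0.4]
width: 69.8
grip_force: 0.0
```

Run:
```python
from h import *
s=get_state();print(s["t"],s["tcp_pos"],s["width"],s["wrist_force"])
save("scene","s9.png",(130,90,390,300),3)
```

```text
22.2 [436.1254238  245.20825021 327.88494901] 69.78093418726668 [ 1.08159063 -0.27371538  0.35390602]
```

View pics/s9.png

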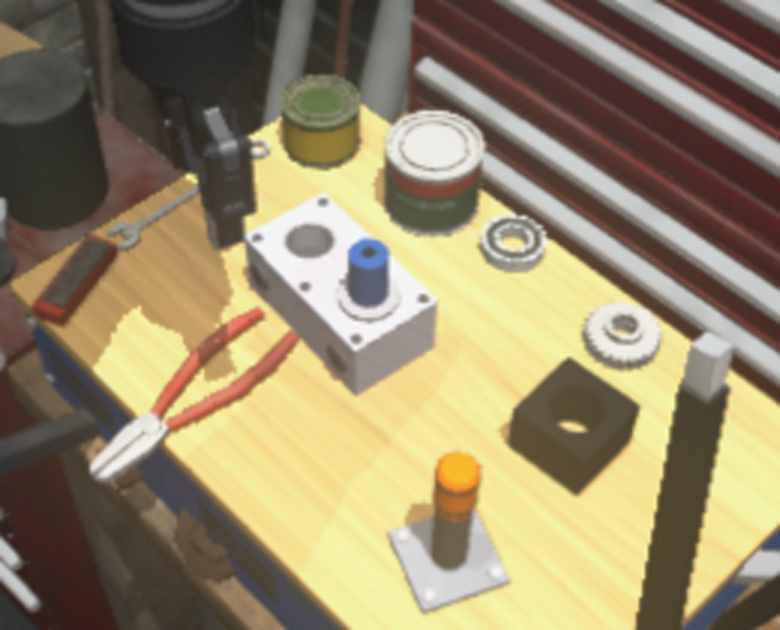

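The cartridge stands upright in cavity 2 with its flange on the block at (368,298). The gauge hangs in its stand at (455,500), and the tins, pliers and gear are undisturbed. The arm is clear.

```bash
python3 -c "
from plant import *
print(sign_off())"
```

```text
the job is handed in; nothing more can be done
None
```

The job is handed in after about 22 s of robot time: the gauge found cavity 2 clear and cavity 1 blocked, it is back in its stand, and the new cartridge is fully home and upright in cavity 2.

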